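# Hold a square in the clean corner of a glue-up jig

### The arm

A 6-joint arm with a two-finger parallel gripper is mounted at the origin on the work surface. World frame = base frame: x ahead of the robot, y to its left, z up, the work surface at z = 0. Lengths are in m, angles in rad, forces in N, time in s.
With the tool pointing down it reaches from about 0.275 to 0.85 m from the base axis. Payload 19 kg.
Tool frame: the origin (TCP) lies at the very end of the fingers, on their centre line; the grasp point (between the pads) lies 19 mm behind it; z points along the fingers, y is the line along which they close (so a half turn about z gives the same grasp; the last joint's range is limited). The gripper opens to 85 mm and grips with 20 to 120 N. Pads are 22 mm wide; open, the fingers measure 114 mm over their backs; the gripper's body (76 mm by 85 mm) begins 54 mm behind the grasp point. The pads swing forward as they close: fully open they stand 13 mm farther back than shut.
Start: joints at [1.003, 0.15, 1.437, -0, 1.554, -0.134], TCP at [0.242, 0.522, 0.231] pointing down, gripper open.
Joint ranges: [-2.8, 2.8], [-0.68, 2.1], [0.12, 2.68], [-1.39, 4.53], [0.16, 2.79], [-2.81, 2.81]. Speed limits (rad/s): [1.89, 1.89, 2.22, 3.01, 3.01, 3.01].

### API

Orientations are given as a unit quaternion [x, y, z, w].
In Python, from bench import get_state, camera, job_done gives the robot as it stands.
- The arm moves only by the tool send_rows, never from a script. Its argument "commands" is a list of rows, each an object with "travel": the shift along the tool's x, y, z in mm, a list of three; "turn": the turn, a rotation vector about the tool's x, y, z in degrees, a list of three; "hand": the finger opening in mm, from 0 to 85.4. In form: [{"travel": [tx, ty, tz], "turn": [ax, ay, az], "hand": hand}, ...]. A call has 1 to 10 rows; each row is the pose to reach, as a shift and turn from the pose commanded when the call began, along the tool's axes at that moment; what a row does not reach only later rows make up. A row lasts 1/8 s, in which the tool goes at most 62.5 mm and 10.7 degrees, less where a joint would pass 70% of its speed; a pose out of reach is approached as far as the arm can. A call with a gripper value outside its range is refused whole. The fingers move at their own pace and stop on an object; the grip force is fixed at half the most. Time passes only in rows, so rows that repeat a pose let the fingers close. It gives the time, the measured TCP pose, the force, the opening and the grip force at its end, in the units of the state.
- get_state(): the state, without advancing time (a new reading comes with each control period).
- camera(name): name is "scene" or "top" or "wrist"; returns a dict with "frame" (420x560x3 uint8, red, green, blue), "mtx" (3x3 intrinsics, pixels), "k1" (the pictures are not rectified: a ray, as slopes to the right and down, at radius r is drawn at 1 + k1 r^2 times it, then the intrinsics apply), "world_to_cam" (4x4, takes a point from world to camera coordinates). Camera axes: x right, y up, looking along -z (the intrinsics and any distortion apply to the point x, -y, -z); pixel columns grow to the right and rows downward; lengths in m; the calibration is good to about 2 mm. A picture is of the moment at which its call begins. There is no depth.
- job_done(): hands the job in; it is judged then, once.
The state is a dict: "time_s": time; "joint_positions": joint angles; "dq": joint speeds; "tau": joint torques, N m; "eef_pos": TCP position; "tcp_rot": TCP orientation; "wrist_force": force on the tool from outside, world axes, zero at the start; "wrist_torque": the same for the moment, N m; "finger_gap": finger opening in m; "grasp_force": force on a finger pad.
Only numpy, scipy, OpenCV 4.12 (cv2) and the standard library are available. Lean on these libraries where they do the work, as an engineer would, in place of code of your own. Each camera call takes 0.05 s, during which the arm holds its last target. There are 200 camera calls.

### The job

The glued stud on the jig board has to be held square to the back plate while the glue grabs. Take the aluminium square by its upright wooden grip and, on the side of the stud away from the rack that holds the freshly coated ball, press it flat on the board into the corner until its two outer faces lie flush against the stud and the plate. Finish while still gripping the square and pressing it firmly into that corner, do not let go, and leave the ball and the other things on the bench undisturbed.

Things in the scene. Friction and masses are not known exactly. Their poses are not given: they have to be found in the camera images.
- square: Loose L-shaped aluminium square, 0.4 kg, flat on the bench: two equal legs 110 mm long outside, 28 mm wide, 22 mm thick, tied by a diagonal brace that carries an upright wooden grip. Origin: on the underside below the grip's middle; z up. The two outer faces look to -x and -y, 44 mm from the origin; the legs reach to +66 mm in x and y. Either leg may go against the plate.
- square_grip (a point): Middle of the square's wooden grip, 47 mm above the underside, on the origin's axis (same axes as the square). The grip is 16 mm thick along the diagonal x = y (which runs from the outer corner through the grip), 44 mm long across it, and free to pinch from 22 to 70 mm above the underside.
- square_corner (a point): The outer corner of the square, on its underside, at x = y = -44 mm, z = 0 in the square's frame (same axes as the square).
- jig: Plywood board fixed to the bench, 200 (x) by 280 (y) by 12 mm high. Origin: centre of its underside. x points from the open front edge to the back plate, y left, z up; its yaw is within about 15 degrees of the robot's. Plate and stud on it form two inner corners, one on each side of the stud; the square fits either.
- jig_plate: Steel back plate fixed along the board's far edge, 280 mm along y, 25 mm thick, top 42 mm above the bench. Same origin and axes as the jig; its front face lies at x = +75 mm.
- jig_stud: Straight dark wooden bar fixed on the board, standing out from the middle of the plate towards the front: from x = +75 to -55 mm, 40 mm wide (y = -20 to +20 mm), top 42 mm above the bench. Same origin and axes as the jig. It does not move when pressed. Plate, stud and board are waxed and smooth.
- corner_left (a point): Inner corner of plate and stud on the left (+y) side of the stud, on the board's upper face: x = 75, y = +20, z = 12 mm in the jig's frame.
- corner_right (a point): Inner corner of plate and stud on the right (-y) side of the stud, on the board's upper face: x = 75, y = -20, z = 12 mm in the jig's frame.
- tama_center (a point): Centre of the freshly coated tama ball, 60 mm in diameter, loose in the four prongs of a steel rack, 99 mm above the bench. Two like racks (base 75 by 110 mm, prongs 92 mm high, thin spindle to 141 mm) are fixed beyond the jig, one to its left and one to its right; one holds the ball, the other is empty.
- cork: Cork sanding block, 110 x 65 x 35 mm, loose, to be left alone; on the other side of the jig from the square. Origin: centre of its underside.
- weight: Round bronze weight, 54 mm wide, 46 mm high, loose beyond the jig, to be left alone. Origin: centre of its underside.
- ken: Pale beech ken spike standing on end, 38 mm wide, 153 mm high, loose, to be left alone. Origin: centre of its underside.
- jar: Amber glass jar with a steel lid, 68 mm wide, 75 mm high, loose, to be left alone. Origin: centre of its underside.

How it is judged:
At the end, for the whole second after the job is handed in: Square flat on the board (within 5 mm, 0.05 rad), its outer corner within 4 mm of the inner corner on the stud's side away from the ball, faces parallel within 0.025 rad, still, pressing plate and stud with over 1.5 N each, in the fingers' grip (over 1.5 N) (((y of tama_center in the frame of jig above 0 m and horizontal distance between square_corner and corner_right below 0.004 m and angle between the x axis of square and the x axis of jig, either way round below 0.025 rad) or (y of tama_center in the frame of jig below 0 m and horizontal distance between square_corner and corner_left below 0.004 m and angle between the x axis of square and the y axis of jig, either way round below 0.025 rad)) and contact force between square and jig_plate above 1.5 N and contact force between square and jig_stud above 1.5 N and contact force between the fingers and square above 1.5 N and angle between square's own z axis and vertical below 0.05 rad and z of square_corner in the frame of jig below 0.017 m and linear speed of square below 0.02 m/s); the arm keeps its last pose, push and grip.
It fails at once if the freshly coated ball is moved by more than 5 mm (distance of tama_center from where it was at the start of the episode above 0.005 m).
It fails at once if the cork block is knocked away or over (distance of cork from where it was at the start of the episode above 0.02 m or angle between cork's own z axis and vertical above 0.3 rad).
It fails at once if the bronze weight is knocked away or over (distance of weight from where it was at the start of the episode above 0.02 m or angle between weight's own z axis and vertical above 0.3 rad).
It fails at once if the ken spike is knocked away or over (distance of ken from where it was at the start of the episode above 0.02 m or angle between ken's own z axis and vertical above 0.3 rad).
It fails at once if the jar is knocked away or over (distance of jar from where it was at the start of the episode above 0.02 m or angle between jar's own z axis and vertical above 0.3 rad).
It also fails if it takes over 58 s, if anything falls off the work surface, if the arm or the gripper's body presses on something with over 40 N, if the wrist force passes 120 N, or if a joint passes its speed limit or range.

## Working session

There is one attempt and no reset: what is moved stays moved. The work goes in short steps, Python scripts to look and compute and a tool call to move; the robot and the scene stay as the last step left them, time stands still between calls to the robot, and variables do not carry over. Pictures are saved under pics/ and viewed, at most 10 in all, crops included, and the job is handed in when it is done.

Besides the shell and the picture viewer there is one more tool, called after ">>>" by a JSON object that holds its "api" and its "payload", one argument or row to a line. send_rows: Moves the arm, as the interface text tells. Its arguments: {"type":"object","properties":{"commands":{"type":"array"}},"required":["commands"]}

```bash
mkdir -p pics
cat > h.py <<'E'
import numpy as np, cv2
from bench import get_state, camera
def ray(c,u,v):
    K=c["mtx"];xd=(u-K[0][2])/K[0][0];yd=(v-K[1][2])/K[1][1]
    x,y=xd,yd
    for _ in range(30):
        s=1+c["k1"]*(x*x+y*y);x,y=xd/s,yd/s
    T=np.array(c["world_to_cam"]);R=T[:3,:3];o=-R.T@T[:3,3]
    return o,R.T@np.array([x,-y,-1.])
def pt(c,u,v,z):
    o,d=ray(c,u,v);return o+d*(z-o[2])/d[2]
def proj(c,p):
    T=np.array(c["world_to_cam"]);q=T[:3,:3]@np.array(p)+T[:3,3]
    x,y=q[0]/-q[2],-q[1]/-q[2];s=1+c["k1"]*(x*x+y*y);K=c["mtx"]
    return K[0][0]*x*s+K[0][2],K[1][1]*y*s+K[1][2]
def save(c,n): cv2.imwrite(n,cv2.cvtColor(np.array(c["frame"]),cv2.COLOR_RGB2BGR))
E
python3 - <<'E'
from h import *
import pickle
for n in("top","scene"):
    c=camera(n);save(c,f"pics/{n}1.png");pickle.dump(c,open(n+".pkl","wb"))
    T=np.array(c["world_to_cam"]);print(n,-T[:3,:3].T@T[:3,3],c["k1"],c["mtx"])
print(get_state())
E
```

```text
top [0.40008731 0.00712865 1.33013006] 0.027423929705248363 [[404.66533906   0.         284.83309986]
 [  0.         404.66533906 214.0533985 ]
 [  0.           0.           1.        ]]
scene [1.11001573 0.62552736 0.87500932] -0.09403010063222206 [[450.13645339   0.         287.97047296]
 [  0.         450.13645339 215.84916806]
 [  0.           0.           1.        ]]
{'time_s': 0.1, 'joint_positions': array([ 1.00301488e+00,  1.50923372e-01,  1.43796053e+00, -2.91052137e-05,
        1.55376764e+00, -1.33978890e-01]), 'dq': array([-1.60636556e-03, -1.06877886e-03, -4.76035400e-04, -3.91684264e-03,
        6.41310629e-05,  2.58868759e-04]), 'tau': array([ 4.05462430e-03, -7.14386272e+01, -5.71802473e+01,  7.53091030e-07,
        7.12337176e-03, -1.00765210e-04]), 'eef_pos': array([0.24158521, 0.52154984, 0.23074622]), 'tcp_rot': array([ 2.15204266e-01,  9.76568914e-01, -5.02184979e-04, -1.68318460e-04]), 'wrist_force': array([0.12271202, 0.46623079, 0.6840097 ]), 'wrist_torque': array([-0.01705439,  0.06021754,  0.01195622]), 'grasp_force': 0.0, 'finger_gap': 0.08551581885699143}
```

View pics/top1.png

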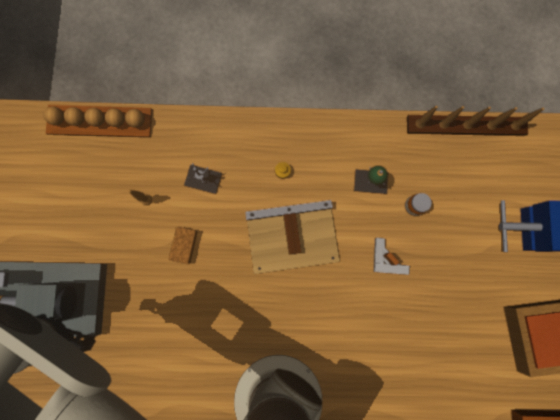

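View pics/scene1.png

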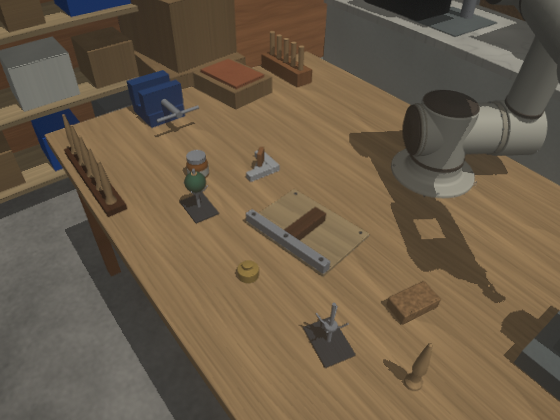

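The top view (up = +x, left = +y) shows the ball in the right-hand rack at about (378,175), so the target is the left corner. The square's outer corner is at about (375,272) and its grip at about (393,258). The plate runs from (247,213) to (333,206) and the stud from (290,212) to (294,253). The cork is at (183,245). The scene view agrees.

Run:
```python
from h import *
import pickle
c=pickle.load(open("top.pkl","rb"))
for n,u,v,z in[("sqcorner",375,273,.022),("leg x",380,238,.022),("leg y",409,273,.022),("grip",393,258,.07),("plateL",247,217,.042),("plateR",334,208,.042),("studfront",294,253,.042),("boardFL",256,272,.012),("boardFR",340,261,.012),("ball",378,175,.099),("ken",140,196,.02),("jar",422,203,.075),("cork",184,245,.035),("weight",283,170,.046)]:print(n,pt(c,u,v,z).round(3))
s=get_state()
from scipy.spatial.transform import Rotation as R
print(R.from_quat(s['tcp_rot']).as_matrix().round(3))
w=camera("wrist");T=np.array(w["world_to_cam"]);o=-T[:3,:3].T@T[:3,3]
Rt=R.from_quat(s['tcp_rot']).as_matrix()
print("cam in tool",Rt.T@(o-s['eef_pos']),"\n",(Rt.T@T[:3,:3].T).round(3),w["mtx"],w["k1"])
```

```text
sqcorner [ 0.396 -0.302  0.022]
leg x [ 0.509 -0.32   0.022]
leg y [ 0.398 -0.411  0.022]
grip [ 0.443 -0.347  0.07 ]
plateL [0.565 0.112 0.042]
plateR [ 0.601 -0.167  0.042]
studfront [ 0.454 -0.041  0.042]
boardFL [0.391 0.08  0.012]
boardFR [ 0.432 -0.191  0.012]
ball [ 0.699 -0.297  0.099]
ken [0.63  0.464 0.02 ]
jar [ 0.617 -0.44   0.075]
cork [0.472 0.309 0.035]
weight [ 0.721 -0.     0.046]
[[-0.907  0.42  -0.001]
 [ 0.42   0.907 -0.001]
 [ 0.    -0.001 -1.   ]]
cam in tool [ 0.06817694  0.00112826 -0.14244122] 
 [[-0.     0.964  0.267]
 [ 1.     0.     0.   ]
 [ 0.     0.267 -0.964]] [[351.46871043   0.         279.86783955]
 [  0.         351.46871043 210.80035873]
 [  0.           0.           1.        ]] -0.02909764466181393
```

```bash
cat >> h.py <<'E'
from scipy.spatial.transform import Rotation as R
def go(x,y,z,psi,s=None):
    "travel/turn to a tool-down pose whose y axis has yaw psi (deg)"
    s=s or get_state();M=R.from_quat(s['tcp_rot']).as_matrix()
    p=np.radians(psi);Y=np.array([np.cos(p),np.sin(p),0]);Z=np.array([0,0,-1.]);D=np.stack([np.cross(Y,Z),Y,Z],1)
    print("t",s['time_s'],"pos",s['eef_pos'].round(4),"yaw",np.degrees(np.arctan2(M[1,1],M[0,1])).round(2),"q1,q6",s['joint_positions'][[0,5]].round(2),
     "\ntravel",(M.T@(np.array([x,y,z])-s['eef_pos'])*1000).round(1),"turn",np.degrees(R.from_matrix(M.T@D).as_rotvec()).round(2))
E
python3 -c "
from h import *
go(.49,.03,.25,0)"
```

```text
t 0.15 pos [0.2416 0.5216 0.2308] yaw 65.14 q1,q6 [ 1.   -0.13] 
travel [-432.  -341.7  -18.9] turn [-5.000e-02  2.000e-02  6.514e+01]
```

>>> {"api": "send_rows", "payload": {
  "commands": [
    {"travel":[-432,-342,-19],"turn":[0,0,65],"hand":85},
    {"travel":[-432,-342,-19],"turn":[0,0,65],"hand":85},
    {"travel":[-432,-342,-19],"turn":[0,0,65],"hand":85},
    {"travel":[-432,-342,-19],"turn":[0,0,65],"hand":85},
    {"travel":[-432,-342,-19],"turn":[0,0,65],"hand":85},
    {"travel":[-432,-342,-19],"turn":[0,0,65],"hand":85},
    {"travel":[-432,-342,-19],"turn":[0,0,65],"hand":85},
    {"travel":[-432,-342,-19],"turn":[0,0,65],"hand":85},
    {"travel":[-432,-342,-19],"turn":[0,0,65],"hand":85},
    {"travel":[-432,-342,-19],"turn":[0,0,65],"hand":85}
  ]
}}

```text
time_s: 1.4
eef_pos: [0.4908, 0.027, 0.2497]
tcp_rot: [0.708, 0.707, -0.001, -0.0]
wrist_force: [-0.7, 0.3, -0.5]
finger_gap: 0.0847
grasp_force: 0.0
```

>>> {"api": "send_rows", "payload": {
  "commands": [
    {"travel":[0,0,0],"turn":[0,0,0],"hand":85},
    {"travel":[0,0,0],"turn":[0,0,0],"hand":85},
    {"travel":[0,0,0],"turn":[0,0,0],"hand":85}
  ]
}}

```text
time_s: 1.78
eef_pos: [0.4896, 0.0307, 0.2504]
tcp_rot: [0.706, 0.709, 0.0, 0.0]
wrist_force: [-0.1, 0.5, 0.3]
finger_gap: 0.0849
grasp_force: 0.0
```

Run:
```python
from h import *
import pickle
c=camera("wrist");save(c,"pics/w1.png");pickle.dump(c,open("w1.pkl","wb"));go(.443,-.347,.2,-45)
```

```text
t 1.825 pos [0.4897 0.0306 0.2504] yaw 0.22 q1,q6 [-0.09 -0.1 ] 
travel [-377.4  -48.1   50.5] turn [1.000e-02 0.000e+00 4.522e+01]
```

View pics/w1.png

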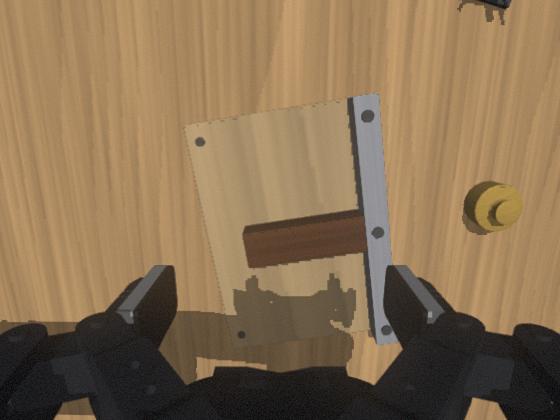

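The jig is in full view: stud from about (246,230) to (366,250), plate top strip from (365,95) to (388,343), board corner bolts visible. I'll use colour masks on the top faces.

Run:
```python
from h import *
import pickle
c=pickle.load(open("w1.pkl","rb"))
f=cv2.cvtColor(np.array(c["frame"]),cv2.COLOR_RGB2BGR)
for u,v in[(300,222),(300,228),(300,240),(300,260),(358,180),(372,180),(280,180),(375,260)]:print(u,v,f[v,u])
cv2.imwrite("pics/w1c.png",cv2.resize(f[190:290,230:400],None,fx=4.5,fy=4.5,interpolation=cv2.INTER_NEAREST))
```

```text
300 222 [44 56 75]
300 228 [46 67 98]
300 240 [50 70 96]
300 260 [53 75 91]
358 180 [61 68 73]
372 180 [151 149 148]
280 180 [111 148 174]
375 260 [149 142 145]
```

View pics/w1c.png

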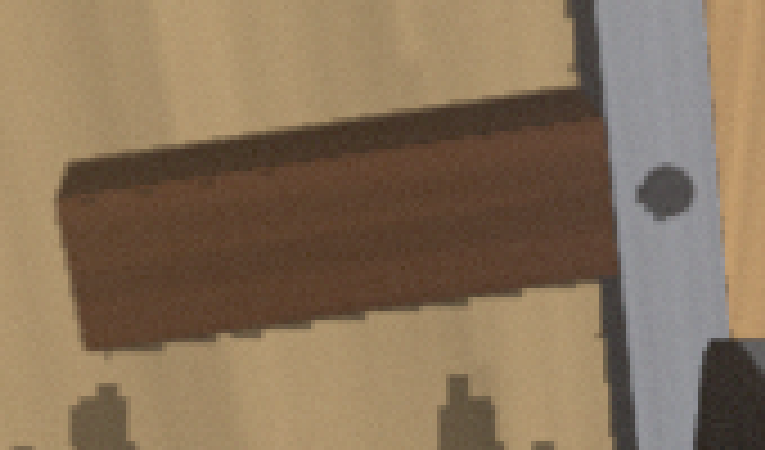

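The crop resolves it. The left inner corner sits at about (358.5,209.5) at board level and (362.7,216) at the top. The stud top's left edge starts at (243.5,233.8).

Run:
```python
from h import *
import pickle
c=pickle.load(open("w1.pkl","rb"))
P=lambda a,b,z:pt(c,230+a/4.5-.4,190+b/4.5-.4,z)
ci=P(578,88,.012);ct=P(599,118,.042);fl=P(60,197,.042);fb=P(62,163,.012);r0=P(87,348,.042);r1=P(614,277,.042)
print(ci,ct,fl,fb,r0,r1)
yaw=lambda a,b:np.degrees(np.arctan2(*(b-a)[1::-1])).round(2)
print("yaws stud L top",yaw(fl,ct),"L base",yaw(fb,ci),"R top",yaw(r0,r1),"len",np.linalg.norm(ct-fl),np.linalg.norm(r0-fl))
# plate top front/back edge by row scan
g=np.array(c["frame"]).astype(int);A=[];B=[]
for v in list(range(105,205,3)):
    row=g[v];L=[u for u in range(340,400) if min(row[u])>125 and max(row[u])-min(row[u])<20]
    if L:A.append(pt(c,L[0]-.5,v,.042));B.append(pt(c,L[-1]+.5,v,.042))
for E in(A,B):
    vx,vy,x0,y0=cv2.fitLine(np.array(E)[:,:2].astype(np.float32),cv2.DIST_HUBER,0,.001,.001).ravel()
    print("plate edge yaw-90",np.degrees(np.arctan(-vx/vy)).round(2),"at",x0,y0,"x at y of ct",x0+(ct[1]-y0)*vx/vy)
# board corners
for u,v in[(185,126),(379,94),(390,343)]:print(pt(c,u,v,.012 if u<200 else .042))
```

```text
[ 0.57765151 -0.00377806  0.012     ] [ 0.57601971 -0.00281849  0.042     ] [ 0.45081071 -0.0225508   0.042     ] [ 0.44825552 -0.02389841  0.012     ] [ 0.4563571  -0.06100965  0.042     ] [ 0.58227171 -0.04227674  0.042     ]
yaws stud L top 8.96 L base 8.84 R top 8.46 len 0.126754312844517 0.038856729600632925
plate edge yaw-90 9.17 at 0.5681803 0.05689956 x at y of ct 0.5778162697542655
plate edge yaw-90 9.14 at 0.59360856 0.050566126 x at y of ct 0.6021984341933586
[0.38904932 0.08671851 0.012     ]
[0.58380156 0.11820759 0.042     ]
[ 0.61865877 -0.1571674   0.042     ]
```

>>> {"api": "send_rows", "payload": {
  "commands": [
    {"travel":[-377,-48,30],"turn":[0,0,45],"hand":85},
    {"travel":[-377,-48,30],"turn":[0,0,45],"hand":85},
    {"travel":[-377,-48,30],"turn":[0,0,45],"hand":85},
    {"travel":[-377,-48,30],"turn":[0,0,45],"hand":85},
    {"travel":[-377,-48,30],"turn":[0,0,45],"hand":85},
    {"travel":[-377,-48,30],"turn":[0,0,45],"hand":85},
    {"travel":[-377,-48,30],"turn":[0,0,45],"hand":85},
    {"travel":[-377,-48,30],"turn":[0,0,45],"hand":85},
    {"travel":[-377,-48,30],"turn":[0,0,45],"hand":85},
    {"travel":[-377,-48,30],"turn":[0,0,45],"hand":85}
  ]
}}

```text
time_s: 3.08
eef_pos: [0.4433, -0.3462, 0.2208]
tcp_rot: [0.923, 0.385, 0.0, 0.0]
wrist_force: [-0.2, -0.1, 0.3]
finger_gap: 0.0853
grasp_force: 0.0
```

>>> {"api": "send_rows", "payload": {
  "commands": [
    {"travel":[0,0,0],"turn":[0,0,0],"hand":85},
    {"travel":[0,0,0],"turn":[0,0,0],"hand":85},
    {"travel":[0,0,0],"turn":[0,0,0],"hand":85}
  ]
}}

```text
time_s: 3.45
eef_pos: [0.4429, -0.3472, 0.2204]
tcp_rot: [0.923, 0.384, -0.0, 0.0]
wrist_force: [0.4, 0.2, 0.6]
finger_gap: 0.085
grasp_force: 0.0
```

Run:
```python
from h import *
import pickle
c=camera("wrist");save(c,"pics/w2.png");pickle.dump(c,open("w2.pkl","wb"));go(.443,-.347,.2,-45)
```

```text
t 3.5 pos [ 0.4429 -0.3473  0.2204] yaw -44.85 q1,q6 [-0.8  -0.02] 
travel [ 0.3 -0.1 20.4] turn [0.   0.01 0.15]
```

View pics/w2.png

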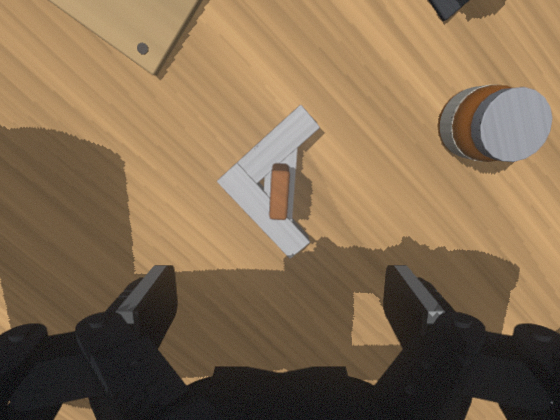

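The square is clear. Its outer corner is at about (219,181), leg ends at (303,107) and (291,256), and the grip top is at about (279,192).

Run:
```python
from h import *
import pickle
c=pickle.load(open("w2.pkl","rb"))
g=np.array(c["frame"]);hsv=cv2.cvtColor(g,cv2.COLOR_RGB2HSV)
m=((hsv[...,1]<45)&(hsv[...,2]>120)).astype(np.uint8);m[:, :200]=0;m[:,340:]=0;m[270:]=0;m[:95]=0
def edge(v0,v1):
    E=np.array([pt(c,np.flatnonzero(m[v])[0]-.5,v,.022)[:2] for v in range(v0,v1)],np.float32)
    return cv2.fitLine(E,cv2.DIST_HUBER,0,.001,.001).ravel()
a=edge(112,172);b=edge(190,250)
t=np.linalg.solve(np.array([[a[0],-b[0]],[a[1],-b[1]]]),b[2:]-a[2:])
print("corner",a[2:]+t[0]*a[:2],"yaws",np.degrees(np.arctan2(a[1],a[0])),np.degrees(np.arctan2(b[1],b[0])))
for u,v in[(219,181),(303,106.5),(291,256)]:print(pt(c,u,v,.022))
w=((hsv[...,1]>115)&(hsv[...,0]<12)).astype(np.uint8);w[:, :255]=0;w[:,300:]=0;w[:150]=0;w[230:]=0
k=max(cv2.findContours(w,0,1)[0],key=cv2.contourArea);r=cv2.minAreaRect(k);print(r)
q=[pt(c,*p,.07) for p in cv2.boxPoints(r)];print(np.mean(q,0),[np.linalg.norm(q[i]-q[i-1]).round(4) for i in range(4)],[np.degrees(np.arctan2(*(q[i]-q[i-1])[1::-1])).round(1) for i in range(2)])
```

```text
corner [ 0.40096068 -0.29887938] yaws -3.3138354 86.740715
[ 0.40288303 -0.30116794  0.022     ]
[ 0.51030813 -0.30871846  0.022     ]
[ 0.39755147 -0.40789242  0.022     ]
((271.2500305175781, 192.25001525878906), (0.7071067094802856, 1.4142134189605713), 45.0)
[ 0.43960873 -0.33875859  0.07      ] [np.float64(0.0006), np.float64(0.0012), np.float64(0.0006), np.float64(0.0012)] [np.float64(89.3), np.float64(0.6)]
```

Run:
```python
from h import *
import pickle
c=pickle.load(open("w2.pkl","rb"));g=np.array(c["frame"]).astype(int)
print("expected grip top px",proj(c,(.4424,-.3454,.07)))
w=((g[...,0]-g[...,2]>35)&(g[...,0]<175)&(g[...,2]<80)).astype(np.uint8);w[:,:262]=0;w[:,298:]=0;w[:155]=0;w[:,:]*=1;w[228:]=0
ys,xs=np.nonzero(w);print(len(xs),np.median(xs),np.median(ys),xs.min(),xs.max(),ys.min(),ys.max())
print(pt(c,279.5,191.5,.07))
go(.4424,-.3454,.032,-48.3)
```

```text
expected grip top px (np.float64(279.07275685335946), np.float64(195.38296746032898))
884 282.0 195.0 262 297 159 222
[ 0.44505125 -0.34325543  0.07      ]
t 3.5 pos [ 0.4429 -0.3473  0.2204] yaw -44.85 q1,q6 [-0.8  -0.02] 
travel [  1.   -1.7 188.4] turn [0.   0.01 3.45]
```

>>> {"api": "send_rows", "payload": {
  "commands": [
    {"travel":[1,-2,40],"turn":[0,0,3.5],"hand":85},
    {"travel":[1,-2,80],"turn":[0,0,3.5],"hand":85},
    {"travel":[1,-2,115],"turn":[0,0,3.5],"hand":85},
    {"travel":[1,-2,145],"turn":[0,0,3.5],"hand":85},
    {"travel":[1,-2,165],"turn":[0,0,3.5],"hand":85},
    {"travel":[1,-2,180],"turn":[0,0,3.5],"hand":85},
    {"travel":[1,-2,188],"turn":[0,0,3.5],"hand":85},
    {"travel":[1,-2,188],"turn":[0,0,3.5],"hand":85},
    {"travel":[1,-2,188],"turn":[0,0,3.5],"hand":60},
    {"travel":[1,-2,188],"turn":[0,0,3.5],"hand":40}
  ]
}}

```text
time_s: 4.75
eef_pos: [0.4424, -0.3455, 0.033]
tcp_rot: [0.935, 0.355, 0.0, 0.001]
wrist_force: [0.5, 0.0, -0.2]
finger_gap: 0.051
grasp_force: 0.0
```

>>> {"api": "send_rows", "payload": {
  "commands": [
    {"travel":[0,0,0],"turn":[0,0,0],"hand":20},
    {"travel":[0,0,0],"turn":[0,0,0],"hand":0},
    {"travel":[0,0,0],"turn":[0,0,0],"hand":0},
    {"travel":[0,0,0],"turn":[0,0,0],"hand":0},
    {"travel":[0,0,0],"turn":[0,0,0],"hand":0},
    {"travel":[0,0,0],"turn":[0,0,0],"hand":0},
    {"travel":[0,0,0],"turn":[0,0,0],"hand":0},
    {"travel":[0,0,0],"turn":[0,0,0],"hand":0}
  ]
}}

```text
time_s: 5.75
eef_pos: [0.4423, -0.3454, 0.0327]
tcp_rot: [0.935, 0.355, 0.0, 0.0]
wrist_force: [-0.4, -0.5, 5.7]
finger_gap: 0.0155
grasp_force: 59.7
```

>>> {"api": "send_rows", "payload": {
  "commands": [
    {"travel":[0,0,-20],"turn":[0,0,0],"hand":0},
    {"travel":[0,0,-50],"turn":[0,0,0],"hand":0},
    {"travel":[0,0,-90],"turn":[0,0,0],"hand":0},
    {"travel":[0,0,-125],"turn":[0,0,0],"hand":0},
    {"travel":[0,0,-150],"turn":[0,0,0],"hand":0},
    {"travel":[0,0,-150],"turn":[0,0,0],"hand":0}
  ]
}}

```text
time_s: 6.5
eef_pos: [0.4425, -0.3456, 0.1834]
tcp_rot: [0.935, 0.355, 0.0, 0.001]
wrist_force: [0.5, -0.1, -4.4]
finger_gap: 0.0153
grasp_force: 59.4
```

```bash
python3 -c "
from h import *
s=get_state();print(s['finger_gap'],s['grasp_force'],s['wrist_force'],s['wrist_torque'])
go(.5095,.0458,.18,143.9)"
```

```text
0.015286408403223418 59.38511610031128 [ 0.4754953  -0.10713706 -4.42178213] [-0.01083522 -0.01060017  0.00304326]
t 6.5 pos [ 0.4425 -0.3456  0.1834] yaw -48.35 q1,q6 [-0.8   0.04] 
travel [ 310.1 -248.     2.9] turn [ 2.0000e-02 -2.0000e-01  1.6775e+02]
```

>>> {"api": "send_rows", "payload": {
  "commands": [
    {"travel":[20,-16,0],"turn":[0,0,-8],"hand":0},
    {"travel":[52,-41,0],"turn":[0,0,-18],"hand":0},
    {"travel":[84,-67,0],"turn":[0,0,-28],"hand":0},
    {"travel":[116,-93,0],"turn":[0,0,-38],"hand":0},
    {"travel":[148,-118,0],"turn":[0,0,-48],"hand":0},
    {"travel":[180,-144,0],"turn":[0,0,-58],"hand":0},
    {"travel":[212,-170,0],"turn":[0,0,-68],"hand":0},
    {"travel":[244,-195,0],"turn":[0,0,-78],"hand":0},
    {"travel":[276,-221,0],"turn":[0,0,-88],"hand":0},
    {"travel":[295,-236,0],"turn":[0,0,-96],"hand":0}
  ]
}}

```text
time_s: 7.75
eef_pos: [0.5052, 0.029, 0.1804]
tcp_rot: [0.358, 0.934, -0.0, -0.001]
wrist_force: [-0.0, -0.1, -3.1]
finger_gap: 0.0154
grasp_force: 59.3
```

```bash
python3 -c "
from h import *
go(.5095,.0458,.15,143.9)"
```

```text
t 7.75 pos [0.5052 0.029  0.1804] yaw 48.01 q1,q6 [-0.1  -0.93] 
travel [ 8.  15.4 30.4] turn [ 4.000e-02 -1.500e-01 -9.589e+01]
```

>>> {"api": "send_rows", "payload": {
  "commands": [
    {"travel":[8,15,10],"turn":[0,0,-10],"hand":0},
    {"travel":[8,15,20],"turn":[0,0,-20],"hand":0},
    {"travel":[8,15,30],"turn":[0,0,-30],"hand":0},
    {"travel":[8,15,30],"turn":[0,0,-40],"hand":0},
    {"travel":[8,15,30],"turn":[0,0,-50],"hand":0},
    {"travel":[8,15,30],"turn":[0,0,-60],"hand":0},
    {"travel":[8,15,30],"turn":[0,0,-70],"hand":0},
    {"travel":[8,15,30],"turn":[0,0,-80],"hand":0},
    {"travel":[8,15,30],"turn":[0,0,-90],"hand":0},
    {"travel":[8,15,30],"turn":[0,0,-96],"hand":0}
  ]
}}

```text
time_s: 9.0
eef_pos: [0.5092, 0.0437, 0.1503]
tcp_rot: [-0.453, 0.891, 0.001, -0.001]
wrist_force: [0.1, -0.1, -4.2]
finger_gap: 0.0155
grasp_force: 59.3
```

>>> {"api": "send_rows", "payload": {
  "commands": [
    {"travel":[0,0,0],"turn":[0,0,0],"hand":0},
    {"travel":[0,0,0],"turn":[0,0,0],"hand":0},
    {"travel":[0,0,0],"turn":[0,0,0],"hand":0}
  ]
}}

```text
time_s: 9.38
eef_pos: [0.5098, 0.0436, 0.1519]
tcp_rot: [-0.451, 0.893, 0.0, -0.0]
wrist_force: [0.0, 0.2, -4.0]
finger_gap: 0.015
grasp_force: 59.3
```

Run:
```python
from h import *
import pickle
c=camera("wrist");save(c,"pics/w3.png");pickle.dump(c,open("w3.pkl","wb"));go(.5095,.0458,.055,143.9)
```

```text
t 9.425 pos [0.5099 0.0437 0.1521] yaw 143.58 q1,q6 [-0.07 -2.57] 
travel [-1.5  1.6 97.1] turn [ 0.01 -0.02 -0.32]
```

View pics/w3.png

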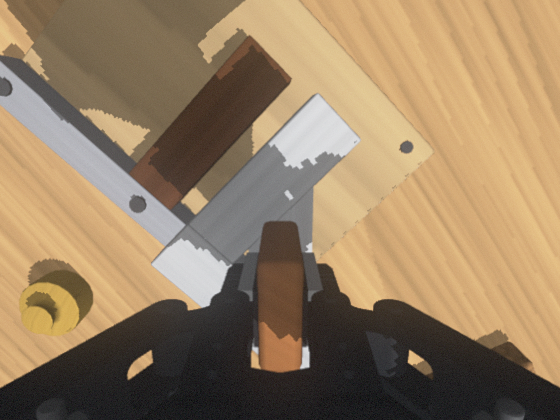

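The square is held, with its outer corner at (152,264) and the leg end at (317,94). The stud is dark, from (245,38) to (150,190). I'll check the held square's pose.

Run:
```python
from h import *
import pickle
c=pickle.load(open("w3.pkl","rb"))
z=.1521-.0327+.022
a=pt(c,151,264,z);b=pt(c,317,93,z);d=pt(c,360,140,z)
yw=lambda p,q:np.degrees(np.arctan2(*(q-p)[1::-1]))
print(a,b,d,np.linalg.norm(b-a),np.linalg.norm(d-b),"leg yaw",yw(a,b),"end yaw",yw(b,d))
t=np.radians(99+143.58-143.9);sx=np.array([np.cos(t),np.sin(t)]);sy=np.array([-sx[1],sx[0]])
print("expected corner",np.array([.5099,.0437])-.044*(sx+sy))
```

```text
[0.55941731 0.0094151  0.1414    ] [ 0.45230017 -0.00694108  0.1414    ] [0.44844157 0.01975815 0.1414    ] 0.1083586886344484 0.026976608779521318 leg yaw -171.3183177258021 end yaw 98.2234980484093
expected corner [0.56003635 0.00684424]
```

>>> {"api": "send_rows", "payload": {
  "commands": [
    {"travel":[0,0,30],"turn":[0,0,-0.3],"hand":0},
    {"travel":[0,0,60],"turn":[0,0,-0.3],"hand":0},
    {"travel":[0,0,80],"turn":[0,0,-0.3],"hand":0},
    {"travel":[0,0,92],"turn":[0,0,-0.3],"hand":0},
    {"travel":[0,0,98],"turn":[0,0,-0.3],"hand":0},
    {"travel":[0,0,101],"turn":[0,0,-0.3],"hand":0},
    {"travel":[0,0,103],"turn":[0,0,-0.3],"hand":0},
    {"travel":[0,0,104],"turn":[0,0,-0.3],"hand":0},
    {"travel":[0,0,105],"turn":[0,0,-0.3],"hand":0},
    {"travel":[0,0,105],"turn":[0,0,-0.3],"hand":0}
  ]
}}

```text
time_s: 10.68
eef_pos: [0.51, 0.0436, 0.0474]
tcp_rot: [-0.454, 0.891, -0.0, 0.0]
wrist_force: [0.9, -0.5, -4.3]
finger_gap: 0.0154
grasp_force: 59.2
```

>>> {"api": "send_rows", "payload": {
  "commands": [
    {"travel":[0,0,1],"turn":[0,0,0],"hand":0},
    {"travel":[0,0,2],"turn":[0,0,0],"hand":0},
    {"travel":[0,0,2],"turn":[0,0,0],"hand":0}
  ]
}}

```text
time_s: 11.05
eef_pos: [0.5099, 0.0437, 0.0452]
tcp_rot: [-0.454, 0.891, 0.0, -0.0]
wrist_force: [0.7, -0.4, -3.0]
finger_gap: 0.0154
grasp_force: 59.2
```

>>> {"api": "send_rows", "payload": {
  "commands": [
    {"travel":[0,0,0.5],"turn":[0,0,0],"hand":0},
    {"travel":[0,0,1],"turn":[0,0,0],"hand":0},
    {"travel":[0,0,1],"turn":[0,0,0],"hand":0}
  ]
}}

```text
time_s: 11.42
eef_pos: [0.5102, 0.0437, 0.0447]
tcp_rot: [-0.454, 0.891, -0.0, 0.0]
wrist_force: [-1.6, 0.0, 4.3]
finger_gap: 0.0154
grasp_force: 60.3
```

Run:
```python
from h import *
s=get_state();print(s['wrist_force'],s['wrist_torque'])
y=np.radians(9);jx=np.array([np.cos(y),np.sin(y),0]);jy=np.array([-np.sin(y),np.cos(y),0])
p=s['eef_pos']
for a,b in((1,0),(0,-1)):
    q=p+.01*(a*jx+b*jy);go(*q,143.9,s)
```

```text
[-1.58887789  0.0163408   4.27059937] [0.07397459 0.31539883 0.00830489]
t 11.425 pos [0.5102 0.0437 0.0447] yaw 143.95 q1,q6 [-0.07 -2.58] 
travel [-7.1 -7.1  0. ] turn [-0.03  0.02  0.05]
t 11.425 pos [0.5102 0.0437 0.0447] yaw 143.95 q1,q6 [-0.07 -2.58] 
travel [ 7.1 -7.1  0. ] turn [-0.03  0.02  0.05]
```

>>> {"api": "send_rows", "payload": {
  "commands": [
    {"travel":[0,-3,0],"turn":[0,0,0],"hand":0},
    {"travel":[0,-6,0],"turn":[0,0,0],"hand":0},
    {"travel":[0,-9,0],"turn":[0,0,0],"hand":0},
    {"travel":[0,-11,0],"turn":[0,0,0],"hand":0},
    {"travel":[0,-13,0],"turn":[0,0,0],"hand":0},
    {"travel":[0,-14.5,0],"turn":[0,0,0],"hand":0},
    {"travel":[0,-16,0],"turn":[0,0,0],"hand":0},
    {"travel":[0,-16,0],"turn":[0,0,0],"hand":0}
  ]
}}

```text
time_s: 12.42
eef_pos: [0.5234, 0.0341, 0.0447]
tcp_rot: [-0.454, 0.891, -0.0, 0.0]
wrist_force: [-0.5, -0.3, 4.6]
finger_gap: 0.0153
grasp_force: 60.6
```

>>> {"api": "send_rows", "payload": {
  "commands": [
    {"travel":[0,-1,0],"turn":[0,0,0],"hand":0},
    {"travel":[0,-2,0],"turn":[0,0,0],"hand":0},
    {"travel":[0,-2,0],"turn":[0,0,0],"hand":0}
  ]
}}

```text
time_s: 12.8
eef_pos: [0.5249, 0.033, 0.0447]
tcp_rot: [-0.454, 0.891, -0.0, 0.0]
wrist_force: [-0.3, 1.0, 5.6]
finger_gap: 0.0152
grasp_force: 60.6
```

>>> {"api": "send_rows", "payload": {
  "commands": [
    {"travel":[0,-1,0],"turn":[0,0,0],"hand":0},
    {"travel":[0,-2,0],"turn":[0,0,0],"hand":0},
    {"travel":[0,-2,0],"turn":[0,0,0],"hand":0}
  ]
}}

```text
time_s: 13.18
eef_pos: [0.5264, 0.0319, 0.0446]
tcp_rot: [-0.454, 0.891, -0.0, 0.0]
wrist_force: [-2.7, 0.6, 6.9]
finger_gap: 0.0152
grasp_force: 60.9
```

>>> {"api": "send_rows", "payload": {
  "commands": [
    {"travel":[0,-1,0],"turn":[0,0,0],"hand":0},
    {"travel":[0,-2,0],"turn":[0,0,0],"hand":0},
    {"travel":[0,-2,0],"turn":[0,0,0],"hand":0}
  ]
}}

```text
time_s: 13.55
eef_pos: [0.5265, 0.0317, 0.0446]
tcp_rot: [-0.454, 0.891, 0.001, -0.001]
wrist_force: [-20.2, 10.8, 20.2]
finger_gap: 0.0151
grasp_force: 62.6
```

```bash
cat >> h.py <<'E'
def st():
    s=get_state();y=np.radians(9);J=np.array([[np.cos(y),np.sin(y),0],[-np.sin(y),np.cos(y),0],[0,0,1]])
    print("t",s['time_s'],"F jig",(J@s['wrist_force']).round(1),"T",s['wrist_torque'].round(2),"corner rel (mm)",(J[:2,:2]@(s['eef_pos'][:2]-[.577,-.0033])*1000+[44,-44]).round(1));go(.51,.04,.045,143.9,s)
E
python3 -c "
from h import *
st()"
```

```text
t 13.55 F jig [-18.3  13.9  20.2] T [1.47 2.72 0.33] corner rel (mm) [-0.4 -1.5]
t 13.55 pos [0.5265 0.0317 0.0446] yaw 143.98 q1,q6 [-0.09 -2.6 ] 
travel [ 3.  18.2 -0.3] turn [ 0.19 -0.03  0.08]
```

Run:
```python
from h import *
c=camera("wrist");f=cv2.cvtColor(np.array(c["frame"]),cv2.COLOR_RGB2BGR)
cv2.imwrite("pics/w4.png",cv2.resize(f[0:330,60:440],None,fx=1.8,fy=1.8,interpolation=cv2.INTER_CUBIC))
import pickle;pickle.dump(c,open("w4.pkl","wb"));st()
```

```text
t 13.6 F jig [-17.6  12.9  19.5] T [1.51 2.74 0.28] corner rel (mm) [-0.5 -1.5]
t 13.6 pos [0.5264 0.0317 0.0447] yaw 143.98 q1,q6 [-0.09 -2.6 ] 
travel [ 2.9 18.2 -0.3] turn [ 0.19 -0.03  0.08]
```

View pics/w4.png

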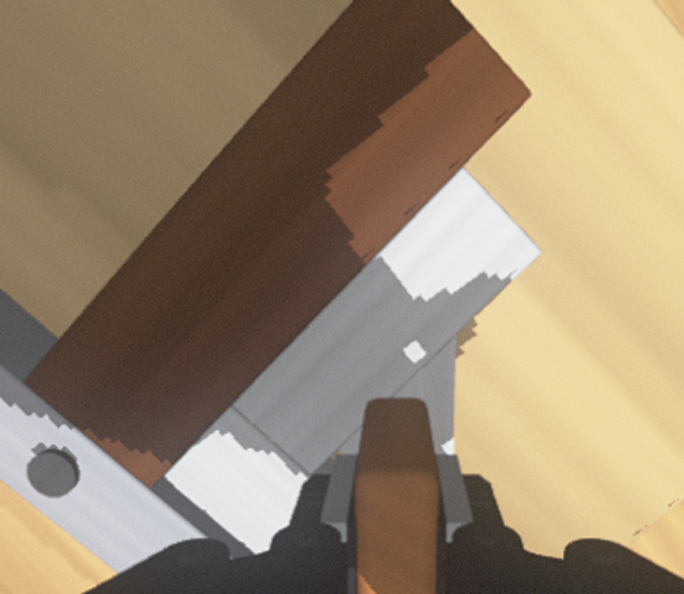

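The leg lies along the stud. The square's end edge runs from (165,480) to (262,552) in the crop, close to the plate's top front edge from (155,487). I'll compare both lines at their heights.

Run:
```python
from h import *
import pickle
c=pickle.load(open("w4.pkl","rb"))
P=lambda a,b,z:pt(c,60+a/1.8-.2,b/1.8-.2,z)
yw=lambda p,q:np.degrees(np.arctan2(*(q-p)[1::-1])).round(2)
a,b,e=P(166,480,.034),P(463,167,.034),P(258,553,.034)
s0,s1=P(155,487,.042),P(530,94,.042);p0=P(26,387,.042);p1=P(222,540,.042);e2=P(540,251,.034)
print("corner",a,"topcorner",s0)
print("leg-stud yaw",yw(b,a),"stud",yw(s1,s0),"sq plate edge",yw(a,e),"plate",yw(p0,p1)-180,"end face",yw(b,e2),np.linalg.norm(a-b),np.linalg.norm(s0-s1))
g=cv2.cvtColor(np.array(c["frame"]),cv2.COLOR_RGB2BGR)
cv2.imwrite("pics/w4c.png",cv2.resize(g[235:315,125:225],None,fx=7,fy=7,interpolation=cv2.INTER_NEAREST))
```

```text
corner [ 0.57667496 -0.00096311  0.034     ] topcorner [ 0.57551938 -0.00225605  0.042     ]
leg-stud yaw 9.76 stud 9.6 sq plate edge 100.78 plate -78.72 end face 98.72 0.10912493503033191 0.12726717056054732
```

View pics/w4c.png

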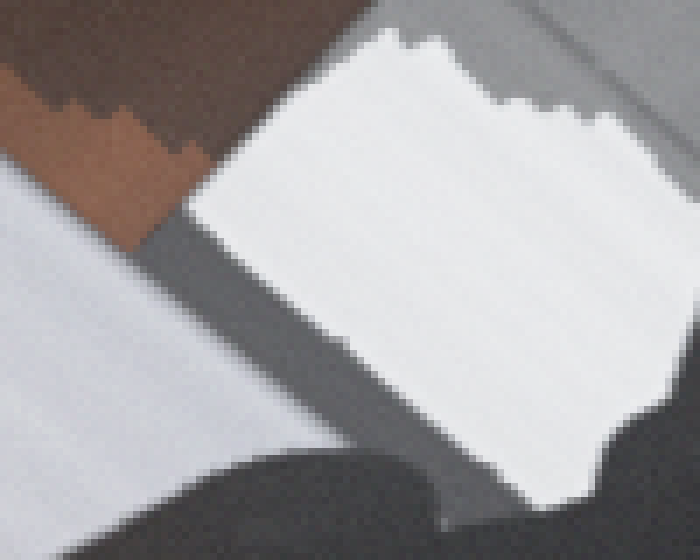

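>>> {"api": "send_rows", "payload": {
  "commands": [
    {"travel":[0.2,-0.5,0],"turn":[0,0,0],"hand":0},
    {"travel":[0.2,-0.5,0],"turn":[0,0,0],"hand":0},
    {"travel":[0.2,-0.5,0],"turn":[0,0,0],"hand":0},
    {"travel":[0.2,-0.5,0],"turn":[0,0,0],"hand":0},
    {"travel":[0.2,-0.5,0],"turn":[0,0,0],"hand":0},
    {"travel":[0.2,-0.5,0],"turn":[0,0,0],"hand":0},
    {"travel":[0.2,-0.5,0],"turn":[0,0,0],"hand":0},
    {"travel":[0.2,-0.5,0],"turn":[0,0,0],"hand":0}
  ]
}}

```text
time_s: 14.6
eef_pos: [0.5265, 0.0317, 0.0447]
tcp_rot: [-0.454, 0.891, 0.002, -0.001]
wrist_force: [-22.7, 14.5, 23.0]
finger_gap: 0.0153
grasp_force: 62.9
```

```bash
python3 -c "
from h import *
st()"
```

```text
t 14.6 F jig [-20.1  17.9  23. ] T [2.09 3.12 0.33] corner rel (mm) [-0.4 -1.6]
t 14.6 pos [0.5265 0.0317 0.0447] yaw 143.99 q1,q6 [-0.09 -2.6 ] 
travel [ 2.9 18.2 -0.3] turn [ 0.23 -0.02  0.09]
```

The square isn't moving, and it presses both the plate and the stud with about 18–20 N. I'm handing the job in.

```bash
python3 -c "
from bench import job_done
print(job_done())"
```

```text
the job is handed in; nothing more can be done
None
```

I handed the job in with the square still gripped, pressed flat into the left corner (the side away from the ball) at about 20 N on the plate and 18 N on the stud; no verdict came back, and I took no final picture of the ball or the loose items.

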